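# Turn the leaf of the picture stand

### The job

The hinged leaf of the wooden picture stand has been left ajar over one half of its base: turn it over the spine and press it down until it lies flat on the other half, so that the other pictures show. Do it only by pushing with the fingertips, without gripping, lifting or shoving the stand or pressing hard on it, and leave everything else on the mantel undisturbed. Finish with the hand clear.

Things in the scene. Friction and masses are not known exactly. Their poses are not given: they have to be found in the camera images.
- frame: picture stand lying on the slate, loose, about 1 kg: wooden base board 160 mm (its x) by 280 mm (its y), 12 mm thick. Origin at the centre of the board's underside, z up. A steel spine rod runs along its x axis over the middle of the board, hinge axis 16 mm above the slate. The leaf starts on the -y half and must end on the +y half.
- leaf (a joint): angle of the leaf about the spine, rad: 0 = flat on the board's -y half, 1.57 = upright, 3.14 = flat on the +y half (stops at 0 and 3.14). The leaf is a rigid wooden panel with pictures on both faces, 7 mm thick, 146 mm wide along the spine, its free edge 120 mm from the hinge axis; the hinge axis lies at mid thickness. The hinge is stiff (0.15 N m): the leaf stays at whatever angle it is left, and about 1 to 3 N at the free edge moves it. It starts ajar, between 0.3 and 0.6.
- leaf_edge (a point): middle of the leaf's free edge, at mid thickness; moves with the leaf.
- tealight: empty open aluminium tealight cup, 38 mm across, 16 mm high, on the slate beside the picture stand; origin at the centre of its underside. Bystander.
- ring_cone: white porcelain ring cone, foot 54 mm across, 79 mm high, on the slate beside the picture stand; origin at the centre of its underside. Bystander.
- tealight_tray: second such tealight cup, standing on a fixed mirrored tray (120 x 340 mm, rim 14 mm high) beyond the stand, next to a leaning wooden spinning top; origin at the centre of its underside. Bystander.
- jar: round glass jar with closed steel lid, 72 mm across, 72 mm high, on the tray; origin at the centre of its underside. Bystander.
- candlestick: low steel candlestick, foot 80 mm across, 58 mm high, on the slate to one side; origin at the centre of its underside. Bystander.
- keepsake_box: small dark wooden box, 102 x 72 x 46 mm, on the slate to one side; origin at the centre of its underside. Bystander.

How it is judged:
By the outcome, as a careful person would: the job done as asked, in the order asked, and still so for the second after the job is handed in, with the robot touching nothing.
It also fails if it takes over 48 s, if anything falls off the work surface, if the arm or the gripper's body presses on something with over 40 N, if the wrist force passes 120 N, or if a joint passes its speed limit or range.

### The arm

A 7-joint arm with a two-finger parallel gripper is mounted at the origin on the work surface. World frame = base frame: x ahead of the robot, y to its left, z up, the work surface at z = 0. Lengths are in m, angles in rad, forces in N, time in s.
With the tool pointing down it reaches from about 0.35 to 0.9 m from the base axis. Payload 8.1 kg.
Tool frame: the origin (TCP) lies on the centre line of the jaws, within the pads' length; the fingertips stand 17 mm ahead of it and the grasp point (between the pads) lies 2 mm behind it; z points along the fingers, y is the direction in which the jaws open and shut (so a half turn about z gives the same grasp; the last joint's range is limited). The gripper opens to 92 mm and grips with 3 to 60 N. Pads are 19 mm wide; open, the fingers measure 130 mm over their backs; the gripper's body (75 mm by 190 mm) begins 47 mm behind the grasp point.
Start: joints at [1.107, 0.434, 0.025, 1.573, -0.012, 1.134, -0.075], TCP at [0.221, -0.585, 0.244] pointing down, gripper open.
Joint ranges: [-2.62, 2.62], [-0.44, 2.09], [-1.27, 1.32], [0.08, 2.57], [-1.32, 4.46], [0.12, 2], [-2.74, 2.74]. Speed limits (rad/s): [2.22, 2.22, 3.01, 3.01, 3.14, 3.14, 3.14].

### API

Orientations are given as a rotation vector (axis times angle).
In Python, from cell import arm gives the robot as it stands.
- The arm moves only by the shell command python3 -m creep 'ROWS' [FORCE]. ROWS is JSON, a list that holds one entry, the list of rows, each a list of 7 numbers: the shift along the world's x, y, z in cm, then the turn, a rotation vector about the world's x, y, z in degrees, then the opening, from -1 (shut) to 1 (fully open), so that 0 is half open. In form: [[[tx, ty, tz, ax, ay, az, jaw], ...]]. A call has 1 to 5 rows; each row is the pose to reach, as a shift and turn from the pose commanded when the call began; what a row does not reach only later rows make up. A row lasts 1/10 s, in which the tool goes at most 50 mm and 8.59 degrees, less where a joint would pass 70% of its speed; a pose out of reach is approached as far as the arm can. A call with a gripper value outside its range is refused whole. The fingers move at their own pace and stop on an object; FORCE is the grip in N (left out, the last holds). Time passes only in rows, so rows that repeat a pose let the fingers close. It gives the time, the measured TCP pose, the force and the opening at its end, in the units of the state.
- arm.observe(): the state, without advancing time (a new reading comes with each control period).
- arm.get_image(name): name is "scene" or "side" or "wrist"; returns the picture (480x640x3 uint8, red, green, blue); there is no depth.
- arm.camera_model(name): a dict with "vfov" (degrees; the focal length in pixels is half the picture's height over the tangent of half this angle, whatever the lens; pixels are square), "cx", "cy" (the principal point, pixels), "k1" (the pictures are not rectified: a ray, as slopes to the right and down, at radius r is drawn at 1 + k1 r^2 times it, then the intrinsics apply), "cam_to_world" (4x4, takes a point from camera to world coordinates); the wrist camera has in their place "T_tool_cam" (4x4, takes a point from camera to tool coordinates, whose origin is the TCP and whose axes are the flange's). Camera axes: x right, y down, z forward; pixel columns grow to the right and rows downward; lengths in m; the calibration is good to about 2 mm. A picture is of the moment at which its call begins: read the wrist's pose just before it. camera_model takes no time and is no camera call.
- arm.sign_off(): hands the job in, once; it reports no verdict.
The state is a dict: "clock": time; "joints": joint angles; "dq": joint speeds; "joint_efforts": joint torques, N m; "position": TCP position; "ee_rot": TCP orientation; "force": force on the tool from outside, world axes, zero at the start; "ft_torque": the same for the moment, N m; "width": opening from 0.0 (shut) to 1.0 (fully open).
Only numpy, scipy, OpenCV 4.12 (cv2) and the standard library are available. Lean on these libraries where they do the work, as an engineer would, in place of code of your own. Each camera call takes 0.05 s, during which the arm holds its last target.

## Working session

There is one attempt and no reset: what is moved stays moved. The work goes in short steps, Python scripts to look and compute and a shell command to move; the robot and the scene stay as the last step left them, time stands still between calls to the robot, and variables do not carry over. Pictures are saved under pics/ and viewed, and the job is handed in when it is done.

```bash
ls; mkdir -p pics
python3 - <<'E'
from cell import arm
import cv2
s=arm.observe(); print(s)
for n in("scene","side","wrist"):
    im=arm.get_image(n); cv2.imwrite(f"pics/{n}0.png",im[:,:,::-1]); print(n,arm.camera_model(n))
E
```

```text
pics
{'clock': 0.0, 'joints': array([ 1.10739813,  0.43521591,  0.02496644,  1.57410404, -0.01159052,
        1.1339589 , -0.07507288]), 'dq': array([ 8.47648606e-04, -1.48563553e-05,  1.08871388e-04, -9.58384874e-04,
        1.17817074e-03,  1.13898692e-04,  2.87843477e-07]), 'joint_efforts': array([ 1.35015085e-03, -6.67848444e+01,  9.86019373e-01, -3.14460611e+01,
       -6.02153759e-02,  4.29749815e-02,  1.45324602e-04]), 'position': array([ 0.22042009, -0.58433335,  0.24294657]), 'ee_rot': array([-3.08916132e+00, -5.63354638e-01,  6.57901356e-04]), 'force': array([ 0.59742325,  0.75453034, -0.02950515]), 'ft_torque': array([-0.00022326,  0.0045284 , -0.00251017]), 'width': 0.9991118327576414}
scene {'vfov': 46.970207253690006, 'cx': 315.48092825181016, 'cy': 237.2207423347184, 'k1': 0.012827349257266111, 'cam_to_world': array([[-0.56691988,  0.68794667, -0.45313489,  1.09823021],
       [ 0.82376388,  0.4708607 , -0.31575824,  0.31697708],
       [-0.00386141, -0.55228578, -0.83364591,  0.98089122],
       [ 0.        ,  0.        ,  0.        ,  1.        ]])}
side {'vfov': 51.44614036949866, 'cx': 321.1298197805453, 'cy': 243.0203577303801, 'k1': 0.03138874907622099, 'cam_to_world': array([[-0.84920565, -0.38769904,  0.35852367,  0.18349996],
       [-0.5279737 ,  0.63581021, -0.5630179 ,  0.60953669],
       [-0.00967151, -0.66740904, -0.74462852,  0.8519788 ],
       [ 0.        ,  0.        ,  0.        ,  1.        ]])}
wrist {'vfov': 62.9704639900319, 'cx': 319.9523305417111, 'cy': 242.06416782163384, 'k1': -0.08201454847945103, 'T_tool_cam': array([[-4.73118843e-04, -9.62422307e-01, -2.71556769e-01,
         7.24365531e-02],
       [ 9.99999766e-01, -5.89665009e-04,  3.47581195e-04,
        -3.44763473e-04],
       [-4.94647421e-04, -2.71556541e-01,  9.62422361e-01,
        -1.41186032e-01],
       [ 0.00000000e+00,  0.00000000e+00,  0.00000000e+00,
         1.00000000e+00]])}
```

View pics/scene0.png

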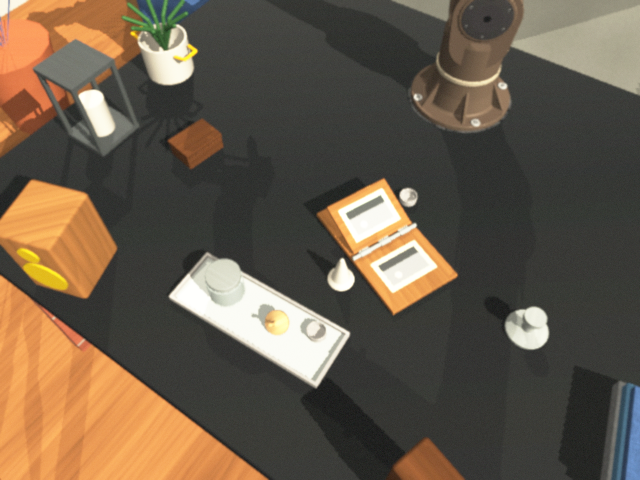

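View pics/side0.png

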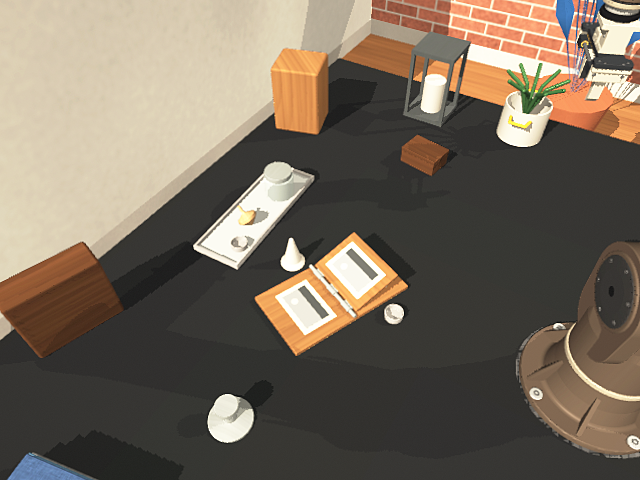

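View pics/wrist0.png

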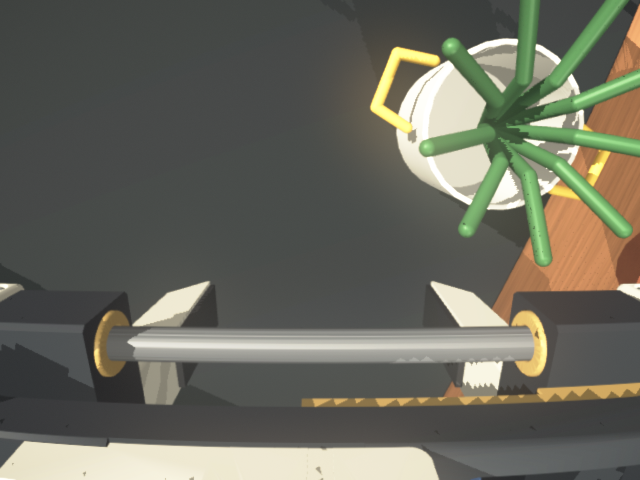

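The scene view shows the stand at about (390,245). The leaf is on the upper-left half with its free edge around (320,215)–(385,182). The ring cone is at (341,275), the tealight at (408,197), the tray at (260,315), the box at (195,143) and the candlestick at (527,325). I'll crop in for accurate corners.

Run:
```python
import cv2
a=cv2.imread("pics/scene0.png")[165:325,300:470]; b=cv2.imread("pics/side0.png")[220:360,240:420]
cv2.imwrite("pics/sc.png",cv2.resize(a,None,fx=3.5,fy=3.5,interpolation=cv2.INTER_CUBIC))
cv2.imwrite("pics/sd.png",cv2.resize(b,None,fx=4,fy=4,interpolation=cv2.INTER_CUBIC))
```

```text
(no output)
```

View pics/sc.png

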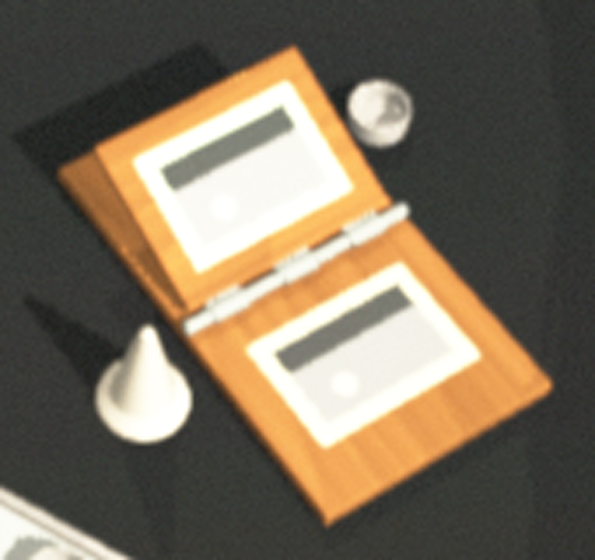

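View pics/sd.png

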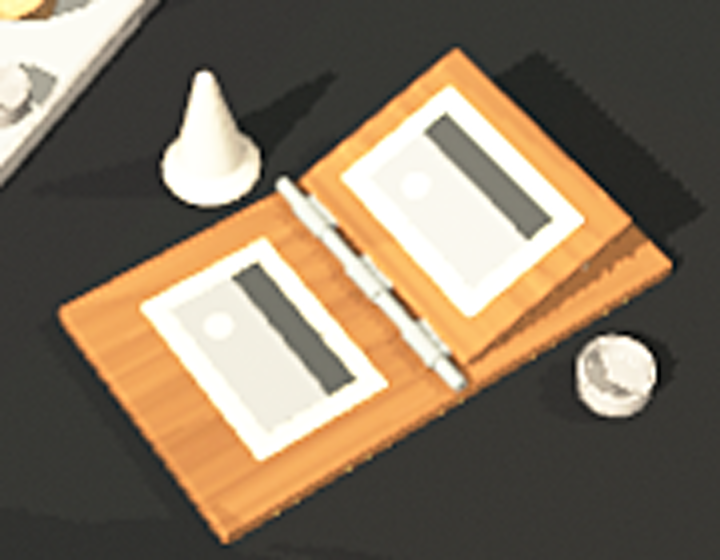

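Corners are clear in both crops, so I'll triangulate them.

```bash
cat > h.py <<'E'
import numpy as np, cv2
from cell import arm
def ray(n,u,v,T=None):
    m=arm.camera_model(n); f=240/np.tan(np.radians(m["vfov"]/2))
    d=np.array([(u-m["cx"])/f,(v-m["cy"])/f]); p=d.copy()
    for _ in range(20): p=d/(1+m["k1"]*(p@p))
    T=m["cam_to_world"] if T is None else T
    w=T[:3,:3]@[p[0],p[1],1]; return T[:3,3],w/np.linalg.norm(w)
def plane(n,u,v,z,T=None):
    o,w=ray(n,u,v,T); return o+w*(z-o[2])/w[2]
def tri(a,b):
    o1,w1=ray("scene",*a); o2,w2=ray("side",*b)
    s=np.linalg.lstsq(np.c_[w1,-w2],o2-o1,rcond=None)[0]
    p,q=o1+s[0]*w1,o2+s[1]*w2; return (p+q)/2,np.linalg.norm(p-q)
E
python3 - <<'E'
from h import *
np.set_printoptions(precision=4,suppress=True)
P={}
for k,a,b in [("spC",(353.4,258.7),(311.3,265.5)),("spT",(416.6,225.3),(354.5,315.7)),("lfC",(327.7,207),(354,232)),("lfT",(384.9,178.1),(397.75,275.5)),
 ("bdC",(393.7,312),(255.5,298)),("bdT",(457.4,274.7),(295.5,354)),("coneT",(342.5,258),(291,238)),("tea",(408.5,197),(394,313.7))]:
    P[k],e=tri(a,b); print(k,P[k],round(e,4))
print("cone base",plane("scene",341,279,.003),plane("side",292.7,263,.003))
print("tea",plane("scene",408.5,197,.012),plane("side",394,313.7,.012))
for a,b in [("spC","spT"),("lfC","lfT"),("bdC","bdT"),("spC","lfC"),("spT","lfT"),("spC","bdC")]: 
    d=P[b]-P[a]; print(a,b,d,np.linalg.norm(d),np.degrees(np.arctan2(d[1],d[0])))
h=(P["spC"]+P["spT"])/2; l=(P["lfC"]+P["lfT"])/2; b=(P["bdC"]+P["bdT"])/2
print("hinge",h,"leaf",l,"bd",b); d=l-h; print("ang",np.arctan2(d[2],np.hypot(d[0],d[1])),np.linalg.norm(d))
E
```

```text
spC [0.5712 0.0433 0.0131] 0.0022
spT [0.4269 0.11   0.0167] 0.0033
lfC [ 0.521  -0.054   0.0596] 0.0005
lfT [0.3871 0.0046 0.0593] 0.0002
bdC [0.6261 0.1715 0.0064] 0.0005
bdT [0.4823 0.2363 0.0077] 0.0002
coneT [0.6178 0.045  0.0781] 0.0007
tea [0.364  0.0574 0.0074] 0.001
cone base [0.621  0.0466 0.003 ] [0.6146 0.0507 0.003 ]
tea [0.3678 0.0591 0.012 ] [0.3629 0.0599 0.012 ]
spC spT [-0.1442  0.0667  0.0036] 0.15895592890233448 155.18683331674873
lfC lfT [-0.1339  0.0585 -0.0003] 0.14610055349424847 156.39210864742046
bdC bdT [-0.1438  0.0648  0.0013] 0.1577144088919246 155.74904312313367
spC lfC [-0.0502 -0.0973  0.0465] 0.11894287119972537 -117.2861596170723
spT lfT [-0.0398 -0.1055  0.0426] 0.12053744889641393 -110.68156625997906
spC bdC [ 0.0549  0.1282 -0.0067] 0.13960984284342798 66.80973005739625
hinge [0.499  0.0767 0.0149] leaf [ 0.454  -0.0247  0.0594] bd [0.5542 0.2039 0.0071]
ang 0.3818199093280592 0.11954495212664254
```

```bash
cat >> h.py <<'E'
from scipy.spatial.transform import Rotation as R
YAW=np.radians(-24.2); O=np.array([.4985,.0767])
FX=np.array([np.cos(YAW),np.sin(YAW),0]); FY=np.array([-np.sin(YAW),np.cos(YAW),0]); Z=np.array([0,0,1.])
def toframe(p): d=np.array(p)[:2]-O; return np.array([d@FX[:2],d@FY[:2],p[2]])
def pose(phi,c,xf,corner=+1):
    """tilt phi(rad); c=(Y,Z) of fingertip corner (corner=+1 upper/-1 lower) in frame; -> TCP pos, rot"""
    zt=np.sin(phi)*FY-np.cos(phi)*Z; xt=np.cos(phi)*FY+np.sin(phi)*Z; yt=np.cross(zt,xt)
    T=np.r_[O,0]+xf*FX+c[0]*FY+c[1]*Z - corner*.0095*xt
    return T-.017*zt, R.from_matrix(np.c_[xt,yt,zt])
def rel(p,r,p0,r0):
    return np.r_[(p-p0)*100,np.degrees((r*r0.inv()).as_rotvec())]
E
python3 - <<'E'
from h import *
np.set_printoptions(precision=3,suppress=True)
print("box",tri((196,150),(424,155))[0],"lantern top",tri((77,63),(441,45))[0],"pot",plane("scene",168,70,0.03), "candlestick",plane("scene",527,328,.01),"jar",plane("scene",225,285,.03),"tray corner",tri((346,333),(236,263)))
print("plant tip",tri((137,38),(560,75)))
for n,p in dict(tea=(.3655,.0595,0),cone=(.618,.0487,0)).items(): print(n,toframe(p))
p0=np.array([.2204,-.5843,.2429]);r0=R.from_rotvec([-3.08916132e+00,-5.63354638e-01,6.57901356e-04])
print(r0.as_matrix())
th=.36;phi=np.radians(45)
for nm,c in [("pre",(-.20,.15)),("low",(-.150,.036)),("ins",(-.094,.036))]:
    p,r=pose(phi,c,-.02); print(nm,p,rel(p,r,p0,r0))
E
```

```text
box [ 0.521 -0.431  0.009] lantern top [ 0.596 -0.648  0.205] pot [ 0.37  -0.651  0.03 ] candlestick [0.514 0.397 0.01 ] jar [ 0.773 -0.126  0.03 ] tray corner (array([0.717, 0.12 , 0.01 ]), np.float64(0.0003199235922216138))
plant tip (array([ 0.318, -0.812,  0.078]), np.float64(0.08419505078281972))
tea [-0.114 -0.07   0.   ]
cone [0.12  0.023 0.   ]
[[ 0.936  0.353 -0.001]
 [ 0.353 -0.936  0.001]
 [-0.    -0.002 -1.   ]]
pre [ 0.391 -0.115  0.155] [ 17.019  46.968  -8.76   31.543 -33.674  42.703]
low [ 0.411 -0.069  0.041] [ 19.069  51.529 -20.16   31.543 -33.674  42.703]
ins [ 0.434 -0.018  0.041] [ 21.364  56.637 -20.16   31.543 -33.674  42.703]
```

The frame yaw is about −24.2°, with its centre at (0.4985, 0.0767) and θ about 0.36. The fingers will go in shut and tilted 45°, entering under the free edge from the −y side. First I'll travel there and tilt.

```bash
python3 -m creep '[[[1.2,4.8,0.4,3.9,-4.2,5.3,-1],[2.4,9.6,0.8,7.9,-8.4,10.7,-1],[3.6,14.4,1.2,11.8,-12.6,16,-1],[4.8,19.2,1.6,15.8,-16.8,21.4,-1],[6,24,2,19.7,-21,26.7,-1]]]' 10
python3 - <<'E'
from h import *
np.set_printoptions(precision=3,suppress=True)
s=arm.observe();print(s["joints"],s["clock"])
E
```

```text
clock: 0.65
position: [0.2807, -0.3431, 0.2643]
ee_rot: [-2.564, -1.145, -0.605]
force: [1.6, 0.5, -0.3]
width: 0.615
[ 1.28   0.303 -0.229  1.842 -0.393  1.269  0.491] 0.65
```

```bash
python3 -m creep '[[[2.2,4.4,0,3.9,-4.2,5.3,-1],[4.4,8.8,0,7.9,-8.4,10.7,-1],[6.6,13.2,-1,11.8,-12.7,16,-1],[8.8,17.6,-2,11.8,-12.7,16,-1],[11,22,-4,11.8,-12.7,16,-1]]]' 10
python3 - <<'E'
from h import *
np.set_printoptions(precision=3,suppress=True)
s=arm.observe();print(s["joints"],s["clock"])
p0=s["position"];r0=R.from_rotvec(s["ee_rot"])
for nm,c in [("pre",(-.20,.15)),("low",(-.150,.036)),("ins",(-.094,.036))]:
    p,r=pose(np.pi/4,c,-.02); print(nm,rel(p,r,p0,r0))
cv2.imwrite("pics/w1.png",arm.get_image("wrist")[:,:,::-1]);cv2.imwrite("pics/s1.png",arm.get_image("side")[:,:,::-1])
E
```

```text
clock: 1.15
position: [0.39, -0.1267, 0.2247]
ee_rot: [-2.162, -1.396, -0.897]
force: [0.7, 0.5, 0.7]
width: 0.18
[ 1.141  0.362 -0.459  2.088 -0.688  1.079  0.711] 1.15
pre [ 0.057  1.205 -6.942  0.07   0.132  0.149]
low [  2.106   5.765 -18.342   0.07    0.132   0.149]
ins [  4.402  10.873 -18.342   0.07    0.132   0.149]
```

View pics/w1.png

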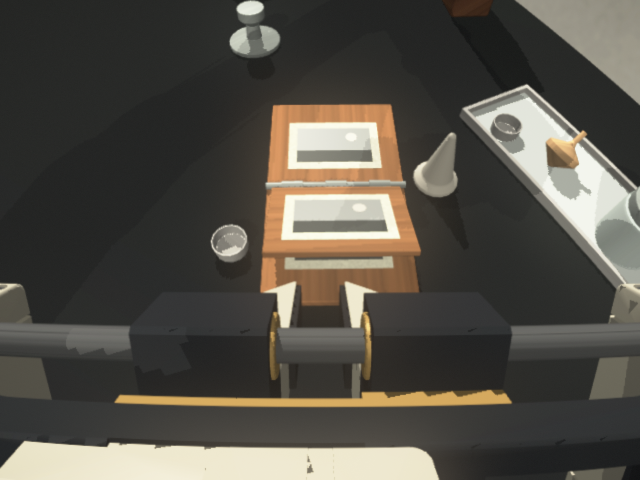

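View pics/s1.png

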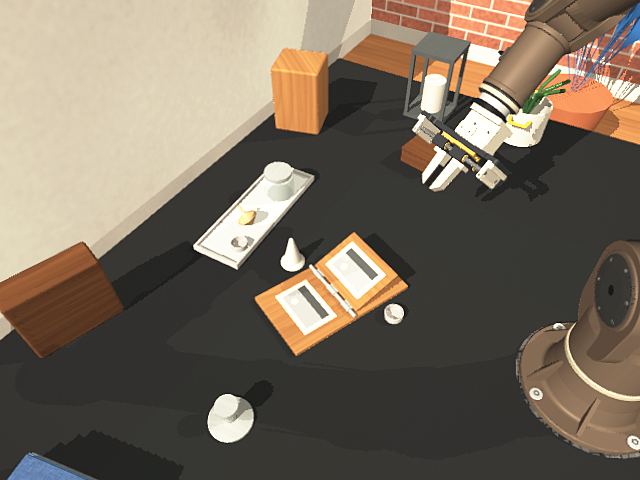

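The hand is aligned with the spine, and the wrist view shows the leaf edge at row ~250 with its centre at col ~335. Next I'll descend in front of the free edge.

```bash
python3 -m creep '[[[0.5,1.4,-4.6,0,0,0,-1],[1,2.8,-9.2,0,0,0,-1],[1.5,4.2,-13.8,0,0,0,-1],[2.1,5.6,-18.3,0,0,0,-1],[2.1,5.6,-18.3,0,0,0,-1]]]' 10
python3 - <<'E'
from h import *
np.set_printoptions(precision=3,suppress=True)
s=arm.observe();print(s["joints"],s["clock"])
p0=s["position"];r0=R.from_rotvec(s["ee_rot"])
for nm,c in [("low",(-.150,.036)),("ins",(-.094,.036))]:
    p,r=pose(np.pi/4,c,-.02); print(nm,rel(p,r,p0,r0))
cv2.imwrite("pics/w2.png",arm.get_image("wrist")[:,:,::-1])
a=arm.get_image("side")[150:400,220:520,::-1];b=arm.get_image("scene")[130:330,250:490,::-1]
cv2.imwrite("pics/s2.png",np.vstack([cv2.resize(a,(420,350)),cv2.resize(b,(420,350))])[:, :][:600])
E
```

```text
clock: 1.75
position: [0.408, -0.0687, 0.0376]
ee_rot: [-2.155, -1.388, -0.892]
force: [-0.2, -0.2, 1.2]
width: 0.005
[ 1.059  0.743 -0.545  2.252 -0.848  0.566  0.982] 1.75
low [ 0.305 -0.035  0.367 -0.435 -0.299  0.021]
ins [ 2.601  5.073  0.367 -0.435 -0.299  0.021]
```

View pics/w2.png

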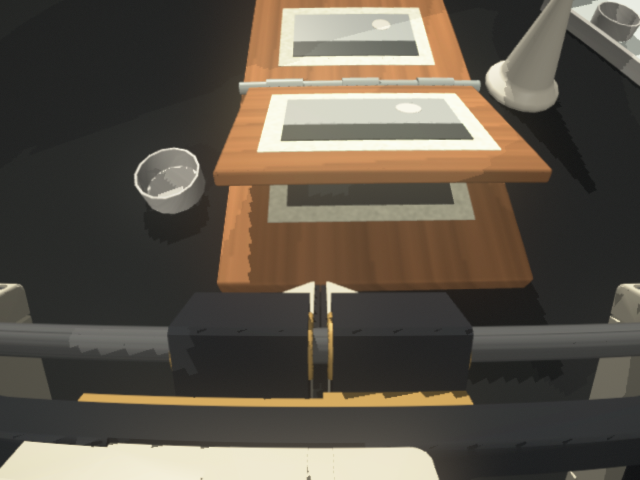

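View pics/s2.png

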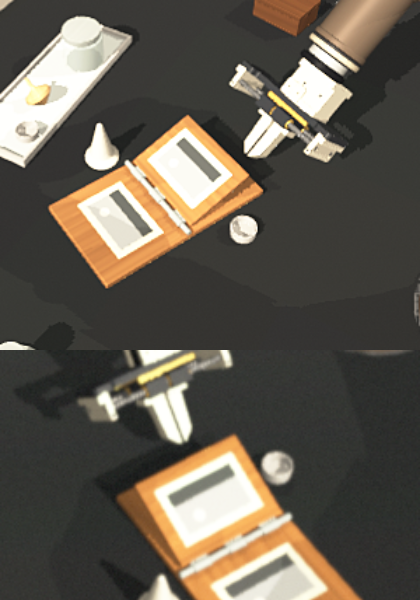

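Run:
```python
from h import *
np.set_printoptions(precision=4,suppress=True)
s=arm.observe();p0=s["position"];r0=R.from_rotvec(s["ee_rot"]);print(p0,s["force"])
T=np.eye(4);T[:3,:3]=r0.as_matrix();T[:3,3]=p0;T=T@arm.camera_model("wrist")["T_tool_cam"]
for n,u,v,z in [("bdL",220,283,.012),("bdR",530,281,.012),("spL",243,87,.018),("spR",478,85,.018),("lfL",217,180,.053),("lfR",549,178,.053)]:
    print(n,toframe(plane("wrist",u,v,z,T)))
for nm,c in [("low",(-.150,.036)),("ins",(-.094,.036))]:
    p,r=pose(np.pi/4,c,-.02); print(nm,rel(p,r,p0,r0))
```

```text
[ 0.4106 -0.0722  0.0433] [ 0.6433 -0.1269  0.7586]
bdL [-0.0705 -0.1416  0.012 ]
bdR [ 0.0898 -0.1409  0.012 ]
spL [-0.0717 -0.0006  0.018 ]
spR [0.0903 0.0039 0.018 ]
lfL [-0.0671 -0.108   0.053 ]
lfR [ 0.0891 -0.1057  0.053 ]
low [ 0.0506  0.3223 -0.1982  0.0666  0.1584  0.0846]
ins [ 2.3461  5.4302 -0.1982  0.0666  0.1584  0.0846]
```

Run:
```python
from h import *
s=arm.observe();p0=s["position"];r0=R.from_rotvec(s["ee_rot"]);print(p0,s["ee_rot"],s["force"],s["clock"])
im=arm.get_image("wrist")
s=arm.observe();print(s["position"],s["ee_rot"])
cv2.imwrite("pics/w3.png",im[:,:,::-1]); cv2.imwrite("pics/w3c.png",cv2.resize(im[60:300,190:570,::-1],None,fx=2.1,fy=2.1,interpolation=cv2.INTER_CUBIC))
np.savez("w3.npz",p=p0,r=r0.as_rotvec())
```

```text
[ 0.41058216 -0.07223443  0.0432851 ] [-2.16099137 -1.39764822 -0.89766047] [ 0.64334388 -0.12694515  0.75859953] 1.9
[ 0.41095835 -0.07294579  0.04374255] [-2.16287994 -1.39948734 -0.89816356]
```

View pics/w3c.png

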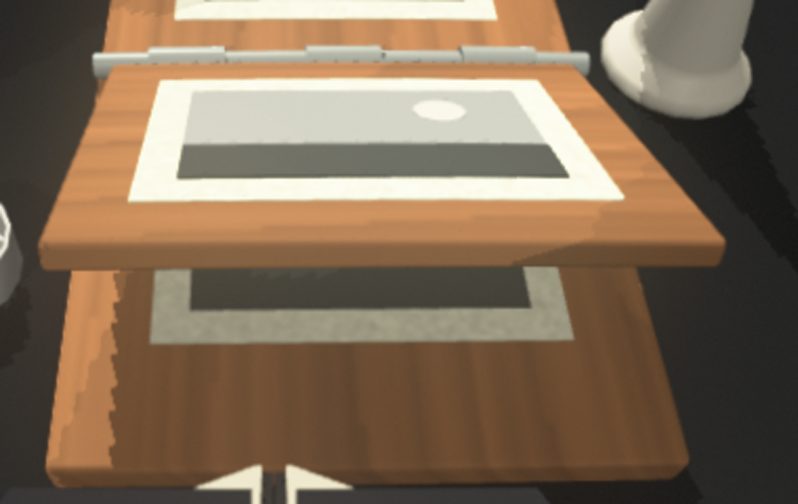

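Run:
```python
from h import *
np.set_printoptions(precision=4,suppress=True)
d=np.load("w3.npz");p0=d["p"];r0=R.from_rotvec(d["r"])
T=np.eye(4);T[:3,:3]=r0.as_matrix();T[:3,3]=p0;T=T@arm.camera_model("wrist")["T_tool_cam"]
print("cam",toframe(T[:3,3]))
for n,L,Rr,zs in [("bd",(213.3,281.4),(517.1,278.1),(.012,)),("sp",(235.2,90),(470,89.5),(.016,)),("lftop",(210,175.7),(534.3,174.3),(.055,.06,.065,.07)),("lfbot",(210.5,188),(532.9,185.7),(.05,.055,.06,.065))]:
  for z in zs:
    a,b=toframe(plane("wrist",*L,z,T)),toframe(plane("wrist",*Rr,z,T)); print(n,z,a,b,"w",b[0]-a[0], "ctr",(a+b)/2)
s=arm.observe();p0=s["position"];r0=R.from_rotvec(s["ee_rot"]);print(p0,s["force"])
for nm,c in [("low",(-.150,.036)),("ins",(-.094,.036))]:
    p,r=pose(np.pi/4,c,-.02); print(nm,rel(p,r,p0,r0))
```

```text
cam [-0.0207 -0.2201  0.1952]
bd 0.012 [-0.0741 -0.1407  0.012 ] [ 0.0831 -0.1392  0.012 ] w 0.1572144976433259 ctr [ 0.0045 -0.14    0.012 ]
sp 0.016 [-0.0773 -0.0011  0.016 ] [0.0847 0.0014 0.016 ] w 0.16198408150844734 ctr [0.0037 0.0001 0.016 ]
lftop 0.055 [-0.07   -0.1071  0.055 ] [ 0.0809 -0.1053  0.055 ] w 0.15090948697048648 ctr [ 0.0054 -0.1062  0.055 ]
lftop 0.06 [-0.0683 -0.1111  0.06  ] [ 0.0773 -0.1093  0.06  ] w 0.14552599117680026 ctr [ 0.0045 -0.1102  0.06  ]
lftop 0.065 [-0.0665 -0.1152  0.065 ] [ 0.0736 -0.1134  0.065 ] w 0.1401424953831141 ctr [ 0.0036 -0.1143  0.065 ]
lftop 0.07 [-0.0647 -0.1192  0.07  ] [ 0.07   -0.1175  0.07  ] w 0.13475899958942777 ctr [ 0.0026 -0.1184  0.07  ]
lfbot 0.05 [-0.0705 -0.1103  0.05  ] [ 0.0818 -0.1081  0.05  ] w 0.152298431984553 ctr [ 0.0056 -0.1092  0.05  ]
lfbot 0.055 [-0.0688 -0.1141  0.055 ] [ 0.0782 -0.112   0.055 ] w 0.14705252808360186 ctr [ 0.0047 -0.113   0.055 ]
lfbot 0.06 [-0.0671 -0.1179  0.06  ] [ 0.0747 -0.1158  0.06  ] w 0.1418066241826509 ctr [ 0.0038 -0.1169  0.06  ]
lfbot 0.065 [-0.0654 -0.1217  0.065 ] [ 0.0712 -0.1197  0.065 ] w 0.13656072028169972 ctr [ 0.0029 -0.1207  0.065 ]
[ 0.411  -0.0729  0.0437] [-0.2999  0.0757  0.9858]
low [ 0.013   0.3935 -0.2439  0.1974  0.2304  0.1109]
ins [ 2.3085  5.5013 -0.2439  0.1974  0.2304  0.1109]
```

Wrist view agrees with scene and side: leaf top edge at Yf −0.110, z 0.060, so θ≈0.36. Now sliding the fingertips under the edge.

```bash
python3 -m creep '[[[0.5,1.3,-0.3,0,0,0,-1],[1.1,2.6,-0.3,0,0,0,-1],[1.6,3.8,-0.3,0,0,0,-1],[2,4.8,-0.3,0,0,0,-1],[2.2,5.1,-0.3,0,0,0,-1]]]' 10
python3 - <<'E'
from h import *
np.set_printoptions(precision=3,suppress=True)
a=arm.get_image("side")
s=arm.observe();print(s["position"],s["force"],s["clock"])
p,r=pose(np.pi/4,(-.094,.036),-.02); print(rel(p,r,s["position"],R.from_rotvec(s["ee_rot"])))
cv2.imwrite("pics/s4.png",cv2.resize(a[180:360,250:490,::-1],None,fx=3,fy=3)); cv2.imwrite("pics/w4.png",arm.get_image("wrist")[:,:,::-1])
E
```

```text
clock: 2.45
position: [0.4325, -0.0194, 0.0398]
ee_rot: [-2.159, -1.4, -0.897]
force: [-0.0, 0.5, -0.5]
width: 0.0
[ 0.433 -0.019  0.04 ] [0.842 1.098 0.071] 2.5
[ 0.146  0.154  0.169  0.062  0.154 -0.021]
```

View pics/s4.png

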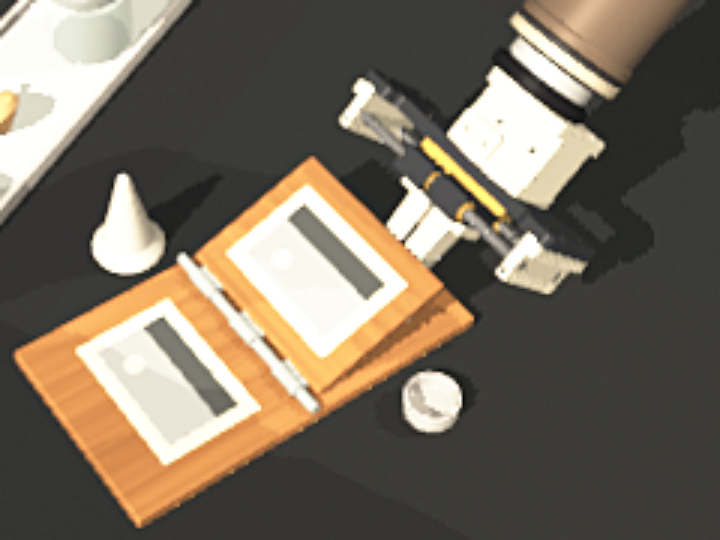

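View pics/w4.png

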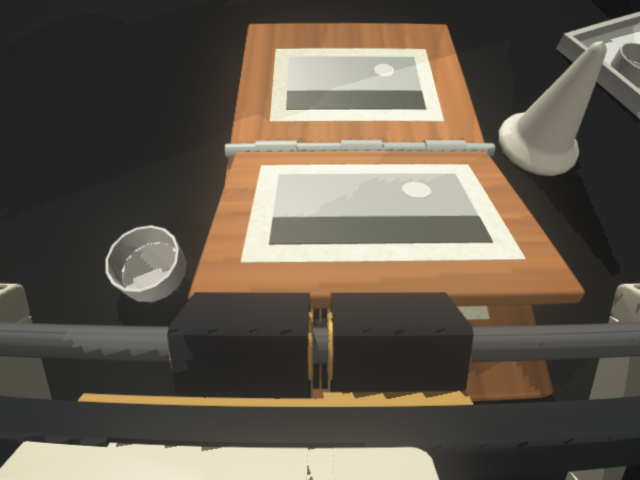

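The fingertips are now under the edge: the leaf hides them in the side view, and force is about 0. Next I'll work out the arc.

```bash
cat >> h.py <<'E'
def path(th,press=0.,H=(0,.016),XF=-.02):
    """th in deg -> TCP pose for contact at leaf angle th"""
    t=np.radians(th); phid=np.interp(th,[110,170,180],[45,10,0]); ph=np.radians(phid)
    u=np.array([-np.cos(t),np.sin(t)]); n=np.array([-np.sin(t),-np.cos(t)]); h=np.array(H)
    if th<45: C=h+.12*u+.0035*n-.022*np.array([-np.cos(np.pi/4),np.sin(np.pi/4)])
    else: C=h+.098*u+.0035*n
    return (*pose(ph,C-press*n,XF,1 if th<170 else -1),phid)
E
cat > nxt.py <<'E'
import sys
from h import *
np.set_printoptions(precision=2,suppress=True)
s=arm.observe();p0,r0=s["position"],R.from_rotvec(s["ee_rot"]);print(s["clock"],p0,s["force"],s["joints"])
for th in map(float,sys.argv[1:]):
    p,r,f=path(th); print(th,f,rel(p,r,p0,r0))
E
python3 nxt.py 20 25 30 35 40 45 50 60 70 80 90 100 110 120 130 140 150 160 170 175 180
```

```text
2.55 [ 0.43 -0.02  0.04] [-0.01  0.07 -0.29] [ 1.    0.76 -0.64  2.28 -0.96  0.45  0.99]
20.0 45.0 [-0.01 -0.18  0.42  0.07  0.13  0.01]
25.0 45.0 [0.14 0.16 1.4  0.07 0.13 0.01]
30.0 45.0 [0.33 0.58 2.34 0.07 0.13 0.01]
35.0 45.0 [0.55 1.06 3.24 0.07 0.13 0.01]
40.0 45.0 [0.8  1.62 4.09 0.07 0.13 0.01]
45.0 45.0 [1.08 2.25 4.88 0.07 0.13 0.01]
50.0 45.0 [1.33 2.8  5.48 0.07 0.13 0.01]
60.0 45.0 [1.89 4.05 6.51 0.07 0.13 0.01]
70.0 45.0 [2.51 5.44 7.29 0.07 0.13 0.01]
80.0 45.0 [3.18 6.93 7.79 0.07 0.13 0.01]
90.0 45.0 [3.88 8.48 8.   0.07 0.13 0.01]
100.0 45.0 [ 4.58 10.03  7.91  0.07  0.13  0.01]
110.0 45.0 [ 5.26 11.55  7.53  0.07  0.13  0.01]
120.0 39.166666666666664 [ 5.93 13.05  7.05 -5.25  2.52  0.01]
130.0 33.33333333333333 [  6.55  14.43   6.3  -10.57   4.92  -0.  ]
140.0 27.5 [  7.11  15.66   5.3  -15.89   7.31  -0.01]
150.0 21.666666666666664 [  7.58  16.71   4.1  -21.21   9.7   -0.02]
160.0 15.833333333333332 [  7.95  17.54   2.72 -26.53  12.09  -0.02]
170.0 10.0 [  8.98  19.84   1.55 -31.85  14.48  -0.03]
175.0 5.0 [  9.11  20.11   0.65 -36.41  16.53  -0.04]
180.0 0.0 [  9.2   20.31  -0.28 -40.97  18.58  -0.05]
```

```bash
python3 -m creep '[[[0,-0.1,0.6,0,0,0,-1],[0.1,0.2,1.4,0,0,0,-1],[0.3,0.6,2.3,0,0,0,-1],[0.5,1.1,3.2,0,0,0,-1],[0.8,1.6,4.1,0,0,0,-1]]]' 10
python3 nxt.py 35 40 45 50 60 70 80 90
python3 - <<'E'
from h import *
cv2.imwrite("pics/w5.png",arm.get_image("wrist")[:,:,::-1])
cv2.imwrite("pics/s5.png",cv2.resize(arm.get_image("side")[180:360,250:490,::-1],None,fx=3,fy=3))
E
```

```text
clock: 3.05
position: [0.4402, -0.0042, 0.081]
ee_rot: [-2.161, -1.398, -0.896]
force: [0.2, -0.5, -1.8]
width: 0.002
3.05 [ 0.44 -0.    0.08] [ 0.19 -0.5  -1.79] [ 0.96  0.65 -0.64  2.28 -0.96  0.51  0.89]
35.0 45.0 [-0.24 -0.53 -0.93  0.09  0.11  0.07]
40.0 45.0 [ 0.02  0.03 -0.08  0.09  0.11  0.07]
45.0 45.0 [0.3  0.65 0.71 0.09 0.11 0.07]
50.0 45.0 [0.55 1.21 1.31 0.09 0.11 0.07]
60.0 45.0 [1.11 2.45 2.34 0.09 0.11 0.07]
70.0 45.0 [1.73 3.84 3.12 0.09 0.11 0.07]
80.0 45.0 [2.4  5.33 3.62 0.09 0.11 0.07]
90.0 45.0 [3.09 6.88 3.83 0.09 0.11 0.07]
```

View pics/s5.png

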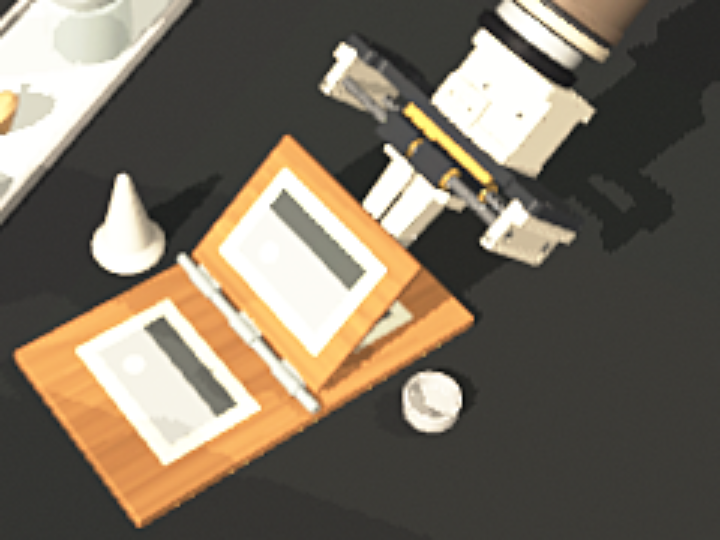

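View pics/w5.png

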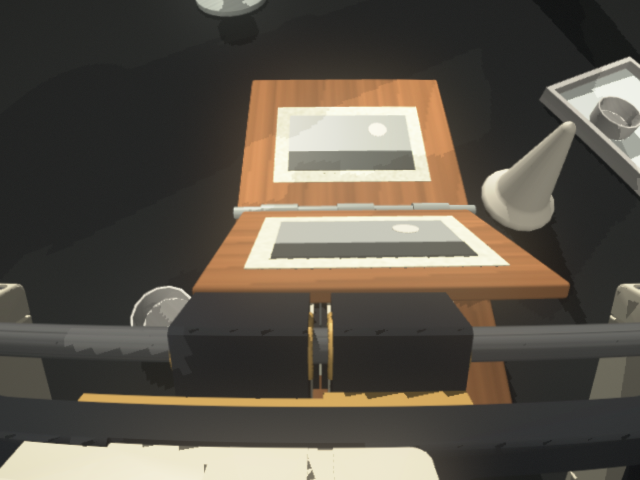

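The leaf has opened to about 38°. The board hasn't shifted: its corners in the side crop are unchanged at (15,352), (140,525) and (472,318). The contact force is 1.8 N, so I'll continue to upright.

```bash
python3 -m creep '[[[0.3,0.7,0.7,0,0,0,-1],[0.5,1.2,1.3,0,0,0,-1],[0.8,1.8,1.8,0,0,0,-1],[1.1,2.4,2.3,0,0,0,-1],[1.4,3.1,2.7,0,0,0,-1]]]' 10
python3 -m creep '[[[0.3,0.7,0.4,0,0,0,-1],[0.6,1.4,0.7,0,0,0,-1],[1,2.2,0.9,0,0,0,-1],[1.3,3,1,0,0,0,-1],[1.7,3.8,1.1,0,0,0,-1]]]' 10
python3 nxt.py 80 90 100 110 120 130 140 150 160
python3 - <<'E'
from h import *
cv2.imwrite("pics/w6.png",arm.get_image("wrist")[:,:,::-1])
cv2.imwrite("pics/s6.png",cv2.resize(arm.get_image("side")[180:360,250:490,::-1],None,fx=3,fy=3))
E
```

```text
clock: 3.65
position: [0.4542, 0.027, 0.1074]
ee_rot: [-2.161, -1.397, -0.896]
force: [-1.7, -1.6, 0.3]
width: 0.006
clock: 4.15
position: [0.4714, 0.0651, 0.1182]
ee_rot: [-2.161, -1.397, -0.896]
force: [-1.9, -1.1, -0.7]
width: 0.007
4.15 [0.47 0.07 0.12] [-1.86 -1.06 -0.74] [ 0.84  0.57 -0.72  2.28 -1.05  0.47  0.78]
80.0 45.0 [-0.72 -1.6  -0.1   0.06  0.11  0.07]
90.0 45.0 [-0.03 -0.05  0.11  0.06  0.11  0.07]
100.0 45.0 [0.67 1.51 0.02 0.06 0.11 0.07]
110.0 45.0 [ 1.36  3.02 -0.36  0.06  0.11  0.07]
120.0 39.166666666666664 [ 2.03  4.52 -0.84 -5.26  2.5   0.06]
130.0 33.33333333333333 [  2.65   5.9   -1.59 -10.58   4.89   0.05]
140.0 27.5 [  3.2    7.13  -2.58 -15.9    7.29   0.05]
150.0 21.666666666666664 [  3.67   8.18  -3.79 -21.22   9.68   0.04]
160.0 15.833333333333332 [  4.05   9.01  -5.16 -26.54  12.07   0.03]
```

View pics/s6.png

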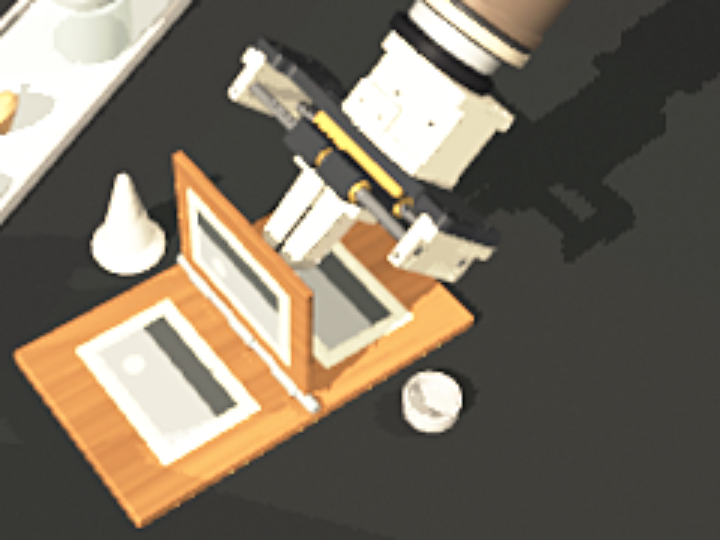

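View pics/w6.png

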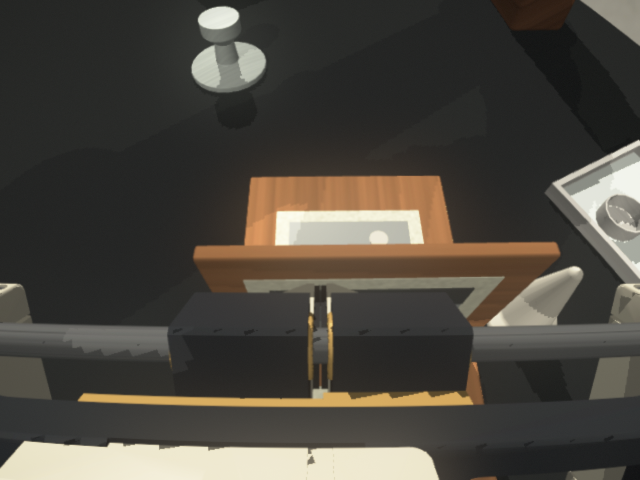

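The leaf is upright (θ≈90°), the stand is unmoved and the force is about 2 N. Now past the top, reducing the tilt.

```bash
python3 -m creep '[[[0.3,0.8,0.1,0,0,0,-1],[0.7,1.5,0,0,0,0,-1],[1,2.3,-0.1,0,0,0,-1],[1.4,3,-0.4,0,0,0,-1],[1.7,3.8,-0.6,-2.6,1.2,0,-1]]]' 10
python3 -m creep '[[[0.3,0.7,-0.2,-2.6,1.2,0,-1],[0.6,1.4,-0.6,-5.3,2.4,0,-1],[0.9,2.1,-1,-8,3.6,0,-1],[1.2,2.8,-1.5,-10.6,4.8,0,-1],[1.5,3.4,-2,-13.3,6,0,-1]]]' 10
python3 nxt.py 130 140 145 150 155 160 165
python3 - <<'E'
from h import *
cv2.imwrite("pics/w7.png",arm.get_image("wrist")[:,:,::-1])
cv2.imwrite("pics/s7.png",cv2.resize(arm.get_image("side")[180:360,250:490,::-1],None,fx=3,fy=3))
E
```

```text
clock: 4.75
position: [0.4883, 0.1017, 0.1107]
ee_rot: [-2.2, -1.416, -0.846]
force: [-0.9, -2.1, -0.3]
width: 0.006
clock: 5.25
position: [0.5035, 0.1373, 0.0919]
ee_rot: [-2.373, -1.535, -0.581]
force: [-1.7, -0.9, 0.6]
width: 0.006
5.25 [0.5  0.14 0.09] [-1.72 -0.94  0.6 ] [ 0.17  0.45 -0.34  2.2  -0.79  0.37  0.18]
130.0 33.33333333333333 [-0.56 -1.31  1.04  5.42 -2.31  0.04]
140.0 27.5 [-0.01 -0.08  0.05  0.1   0.09  0.03]
145.0 24.583333333333332 [ 0.24  0.47 -0.53 -2.56  1.28  0.03]
150.0 21.666666666666664 [ 0.46  0.96 -1.16 -5.22  2.48  0.03]
155.0 18.75 [ 0.66  1.41 -1.83 -7.88  3.67  0.03]
160.0 15.833333333333332 [  0.84   1.79  -2.53 -10.54   4.87   0.02]
165.0 12.916666666666664 [  0.98   2.12  -3.27 -13.2    6.07   0.02]
```

View pics/s7.png

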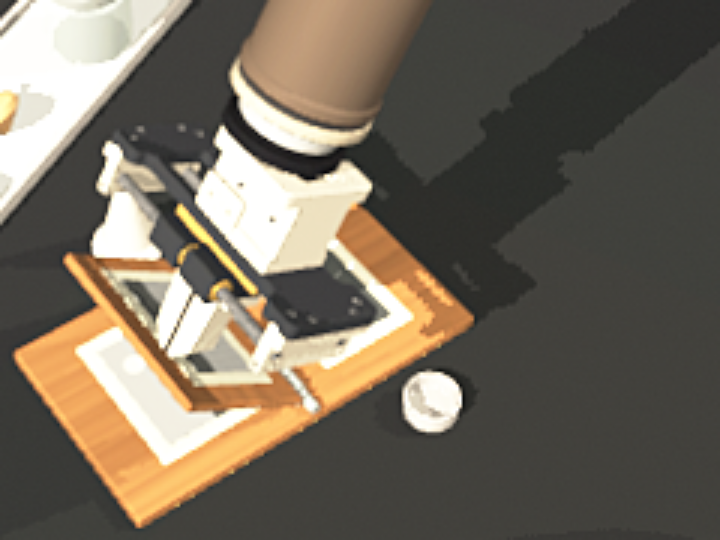

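View pics/w7.png

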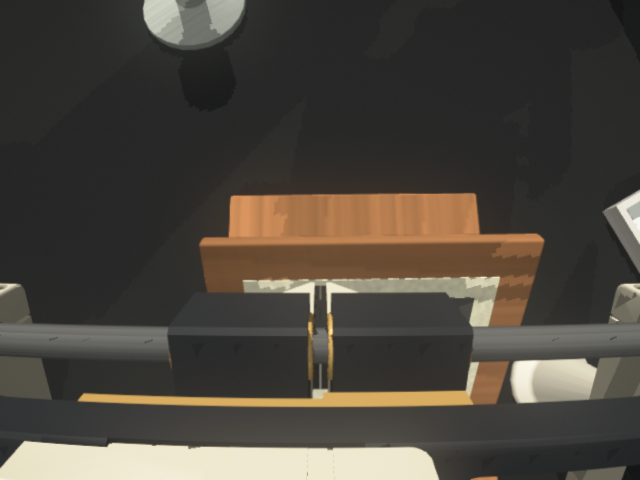

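θ≈140° and the stand hasn't moved. The cone is clear of the hand, at (560,375) in the wrist view. Continuing down.

```bash
python3 -m creep '[[[0.2,0.5,-0.5,-2.6,1.2,0,-1],[0.4,0.9,-1.1,-5.2,2.4,0,-1],[0.6,1.3,-1.8,-7.9,3.6,0,-1],[0.8,1.7,-2.5,-10.5,4.8,0,-1],[0.9,2,-3.2,-13.2,6,0,-1]]]' 10
python3 - <<'E'
from h import *
np.set_printoptions(precision=2,suppress=True)
s=arm.observe();p0,r0=s["position"],R.from_rotvec(s["ee_rot"]);print(p0,s["force"],s["joints"])
for th,phi in[(165,13),(168,10),(171,7),(174,4),(177,2),(180,0)]:
    t=np.radians(th);u=np.array([-np.cos(t),np.sin(t)]); n=np.array([-np.sin(t),-np.cos(t)]);cor=1 if th<=180-phi else -1
    C=np.array([0,.016])+(.1 if cor>0 else .081)*u+.0035*n
    p,r=pose(np.radians(phi),C,-.02,cor);print(th,phi,rel(p,r,p0,r0))
E
```

```text
clock: 5.85
position: [0.5122, 0.1559, 0.0594]
ee_rot: [-2.524, -1.631, -0.287]
force: [0.0, 0.6, 1.5]
width: 0.005
[0.51 0.16 0.06] [0.01 0.61 1.46] [-0.32  0.48  0.06  2.11 -0.47  0.45 -0.29]
165 13 [ 0.2   0.43  0.03  0.02 -0.02  0.07]
168 10 [ 0.29  0.63 -0.41 -2.72  1.22  0.07]
171 7 [ 0.37  0.81 -0.86 -5.46  2.45  0.07]
174 4 [ 0.44  0.96 -1.32 -8.19  3.68  0.07]
177 2 [  0.48   1.07  -1.8  -10.01   4.5    0.07]
180 0 [  0.52   1.15  -2.29 -11.84   5.32   0.07]
```

```bash
python3 -m creep '[[[0.2,0.4,-0.2,-1.5,0.7,0,-1],[0.3,0.6,-0.6,-4,1.8,0,-1],[0.4,0.8,-1,-6.5,2.9,0,-1],[0.4,0.9,-1.4,-9,4,0,-1],[0.5,1,-1.8,-11.8,5.3,0,-1]]]' 10
python3 -m creep '[[[0,0.1,-0.1,0,0,0,-1],[0,0.1,-0.2,0,0,0,-1],[0,0.1,-0.3,0,0,0,-1],[0,0.1,-0.4,0,0,0,-1]]]' 10
python3 - <<'E'
from h import *
s=arm.observe();print(s["position"],s["ee_rot"],s["force"],s["clock"])
cv2.imwrite("pics/w8.png",arm.get_image("wrist")[:,:,::-1])
cv2.imwrite("pics/s8.png",cv2.resize(arm.get_image("side")[180:360,250:490,::-1],None,fx=3,fy=3))
E
```

```text
clock: 6.35
position: [0.5165, 0.1659, 0.0411]
ee_rot: [-2.637, -1.704, 0.001]
force: [-0.4, 0.7, 0.4]
width: 0.003
clock: 6.75
position: [0.5169, 0.1664, 0.038]
ee_rot: [-2.638, -1.703, -0.003]
force: [-0.3, 0.1, 0.8]
width: 0.012
[0.51690935 0.16638785 0.03800011] [-2.63831165 -1.70337825 -0.00324839] [-0.27889131  0.10730554  0.78192486] 6.75
```

View pics/s8.png

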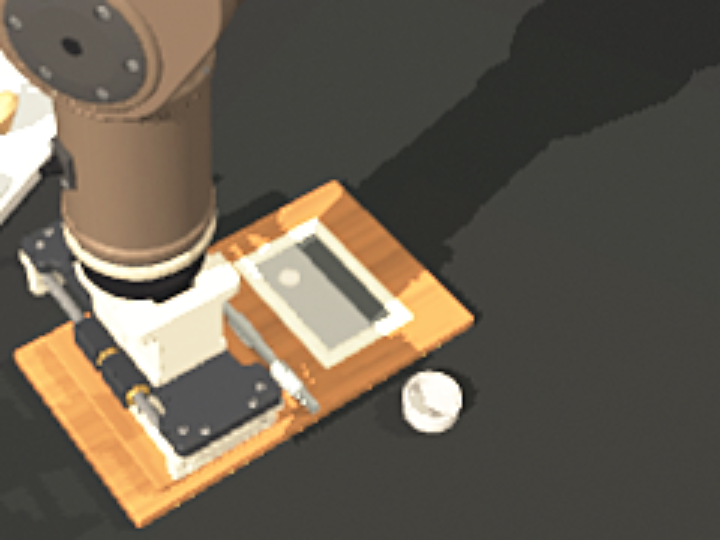

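View pics/w8.png

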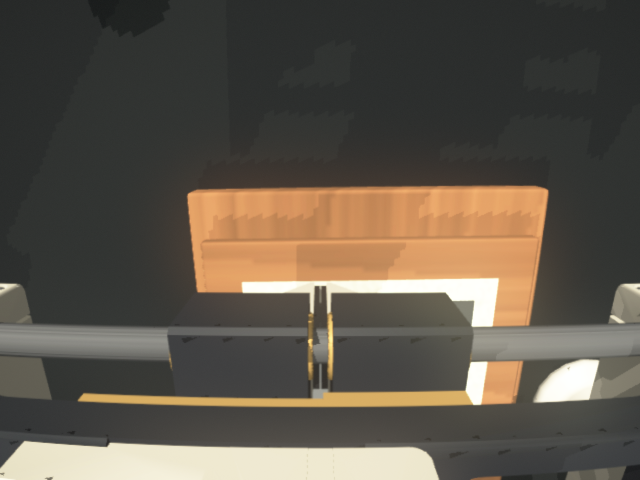

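The leaf is nearly flat, with the tip about 1.5 mm above the expected flat height. I'll press gently in 1 mm steps and watch the force.

```bash
python3 -m creep '[[[0,0,-0.1,0,0,0,-1],[0,0,-0.1,0,0,0,-1]]]' 10; python3 -m creep '[[[0,0,-0.1,0,0,0,-1],[0,0,-0.1,0,0,0,-1]]]' 10
```

```text
clock: 7.05
position: [0.5172, 0.167, 0.0371]
ee_rot: [-2.638, -1.705, -0.003]
force: [0.6, 0.1, -0.4]
width: 0.006
clock: 7.25
position: [0.5173, 0.1672, 0.0367]
ee_rot: [-2.638, -1.706, -0.003]
force: [-2.4, -1.6, 9.1]
width: 0.006
```

9 N with the TCP at 36.7 mm (flat is 36.5), so the leaf is against the board. Lifting straight off.

```bash
python3 -m creep '[[[0,0,0.3,0,0,0,-1],[0,0,1.5,0,0,0,-1],[0,0,4,0,0,0,-1],[0,0,8,0,0,0,-1],[0,0,12,0,0,0,-1]]]' 10
python3 -m creep '[[[-0.5,-4,2,0,0,0,-1],[-1,-8,5,0,0,0,-1],[-2,-12,8,0,0,0,-1],[-3,-16,10,0,0,0,-1],[-4,-20,10,0,0,0,-1]]]' 10
python3 - <<'E'
from h import *
for n in("scene","side","wrist"): cv2.imwrite(f"pics/{n}9.png",arm.get_image(n)[:,:,::-1])
s=arm.observe();print(s["position"],s["force"],s["clock"])
E
```

```text
clock: 7.75
position: [0.5167, 0.1671, 0.1577]
ee_rot: [-2.638, -1.706, -0.001]
force: [0.3, 0.6, -0.8]
width: 0.007
clock: 8.25
position: [0.478, -0.0345, 0.2596]
ee_rot: [2.636, 1.705, 0.011]
force: [1.1, -1.0, -0.4]
width: 0.007
[ 0.47648439 -0.03545457  0.25727404] [0.38471462 0.57347242 0.41231336] 8.4
```

View pics/scene9.png

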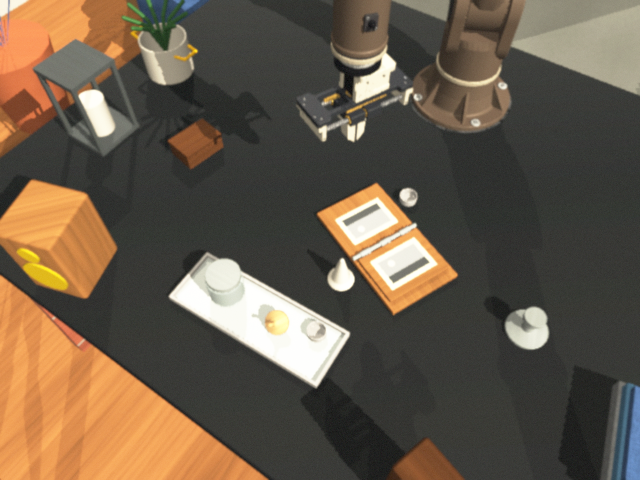

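View pics/side9.png

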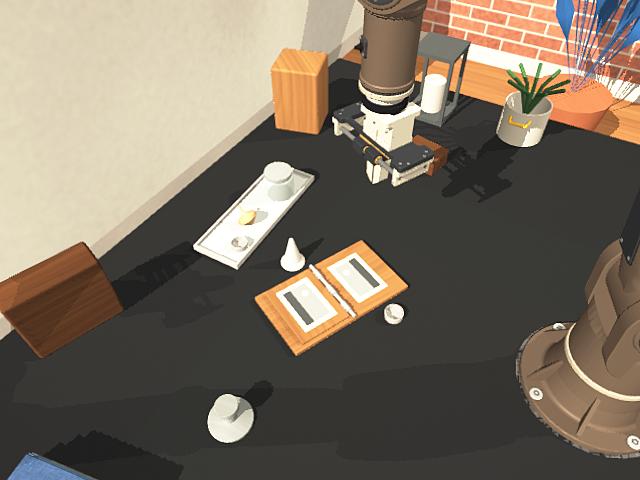

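View pics/wrist9.png

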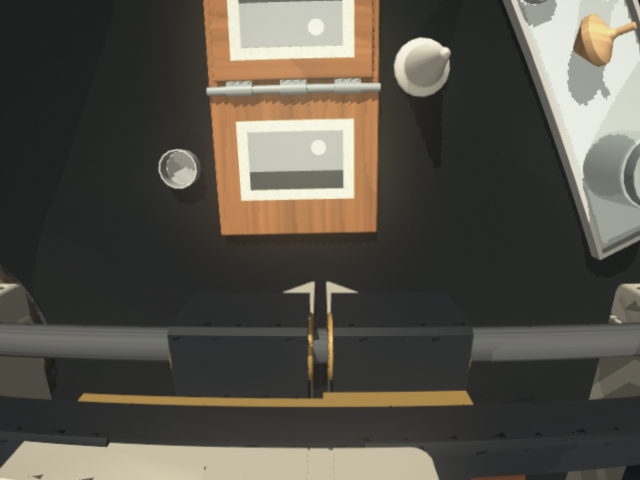

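The leaf lies on the +y half and the hand is clear. I'll check flatness, and compare the surroundings with the first pictures.

Run:
```python
import cv2,numpy as np
for n,(y0,y1,x0,x1) in dict(scene=(165,325,300,470),side=(220,360,240,420)).items():
    a,b=cv2.imread(f"pics/{n}0.png"),cv2.imread(f"pics/{n}9.png")
    cv2.imwrite(f"pics/{n}9c.png",cv2.resize(b[y0:y1,x0:x1],None,fx=4,fy=4,interpolation=cv2.INTER_CUBIC))
    # shift of patches
    pts=dict(scene=dict(cone=(341,272),tea=(408,197),board=(440,275),tray_tea=(316,330),jar=(225,282),cand=(527,325),box=(195,143)),side=dict(cone=(291,256),tea=(394,314),board=(280,335),tray_tea=(239,243),jar=(279,180),cand=(230,415)))[n]
    for k,(x,y) in pts.items():
        t=a[y-20:y+20,x-20:x+20];w=b[y-28:y+28,x-28:x+28]
        m=cv2.matchTemplate(w,t,cv2.TM_CCOEFF_NORMED);_,v,_,l=cv2.minMaxLoc(m);print(n,k,l[0]-8,l[1]-8,round(v,3))
```

```text
scene cone 0 0 0.996
scene tea -1 1 0.871
scene board 1 -1 0.931
scene tray_tea 0 0 0.982
scene jar 0 0 0.955
scene cand 0 0 0.987
scene box 0 0 0.886
side cone 0 0 0.999
side tea 0 0 0.994
side board 0 0 0.973
side tray_tea 0 0 0.979
side jar 0 0 0.982
side cand 0 0 0.986
```

View pics/scene9c.png

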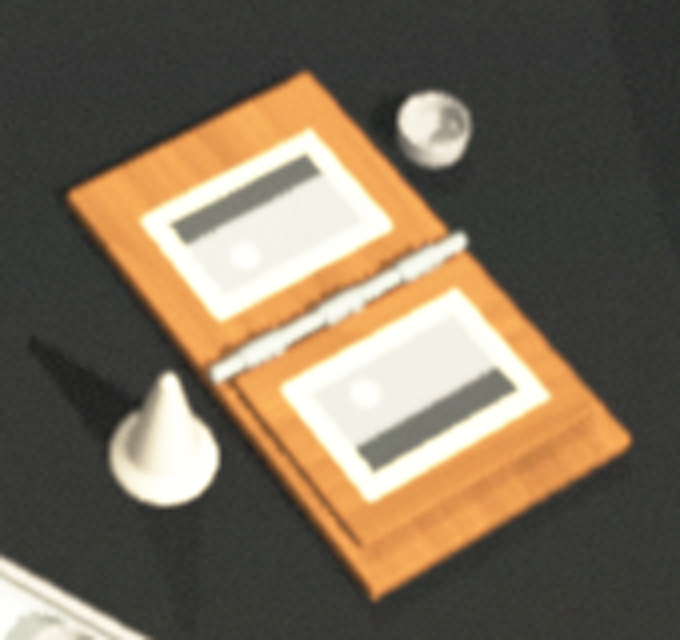

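View pics/side9c.png

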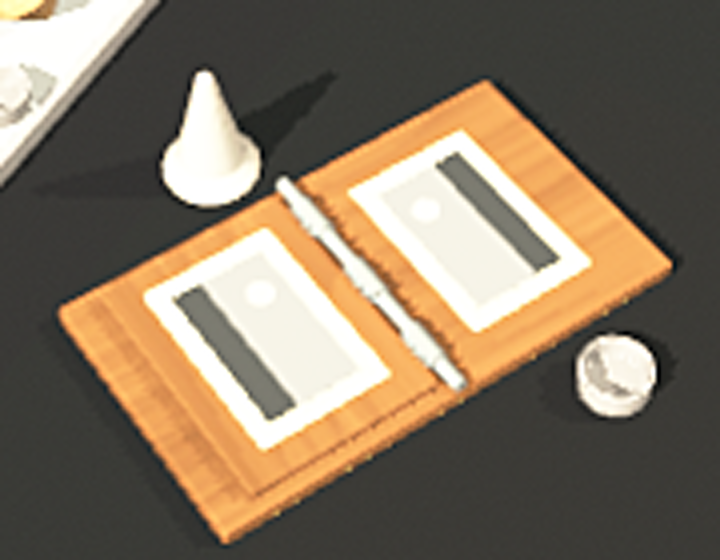

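Run:
```python
from h import *
a=tri((390.5,300.75),(265.75,292.5));b=tri((447.5,267.5),(303.75,343.75));print(a,b,toframe(a[0]),toframe(b[0]))
s=arm.observe();print(s["dq"].round(3),s["clock"])
print(arm.sign_off())
```

```text
(array([0.61217162, 0.15458871, 0.01466364]), np.float64(0.00246180601791789)) (array([0.48007252, 0.21187444, 0.01087026]), np.float64(0.0011513628188343375)) [0.0717538  0.11764048 0.01466364] [-0.07221919  0.11574148  0.01087026]
[-0.038  0.029 -0.059 -0.01  -0.02  -0.007 -0.025] 8.4
the job is handed in; nothing more can be done
None
```

The leaf is turned over the spine and lies flat on the +y half, with the other pictures showing. I handed the job in at 8.4 s with the hand clear, about 0.26 m above the slate.

I slid the shut fingertips under the free edge and swept the leaf over. I then pressed it down until the force rose to about 9 N. Every other force reading I took during the turn was under 3 N.

**Checks:**
- **Flatness:** at that press the TCP was at 36.7 mm, against 36.5 mm expected for flat. Triangulated from two views, the leaf's free-edge corners come out at 0.116–0.118 m from the spine. Their height reads 11–15 mm, a few mm below the expected 19.5 mm and beyond the calibration's 2 mm. I read the pixels by eye and took it as measurement scatter; the leaf cannot lie lower than the board allows.
- **Surroundings:** comparing first and last pictures, the cone, tray tealight, jar and candlestick show no shift in either view. The box was checked in the scene view only, and shows none.
- **One disagreement:** the scene view's automatic comparison gave about 1 pixel of shift for the tealight and the board, while the side view gave none. Those patches took in the leaf or the changed light. The tealight's centre, read by eye in the scene view, is where it started.
- **Cone clearance:** the wrist camera placed the stand about 4 mm further along the spine than the fixed cameras did. That left the hand a little more room from the cone.

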